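Shut the label-roll door and raise the check-out camera mast

ROBOT

A 6-joint arm with a two-finger parallel gripper is mounted at the origin on the work surface. World frame = base frame: x ahead of the robot, y to its left, z up, the work surface at z = 0. Lengths are in m, angles in rad, forces in N, time in s.
With the tool pointing down it reaches from about 0.225 to 0.875 m from the base axis. Payload 3.4 kg.
Tool frame: the origin (TCP) lies on the centre line of the jaws, within the pads' length; the fingertips stand 11 mm ahead of it and the grasp point (between the pads) lies 8 mm behind it; z points along the fingers, y is the line along which they close (so a half turn about z gives the same grasp; the last joint's range is limited). The gripper opens to 85 mm and grips with 20 to 120 N. Pads are 22 mm wide; open, the fingers measure 114 mm over their backs; the gripper's body (76 mm by 85 mm) begins 54 mm behind the grasp point. The pads swing forward as they close: fully open they stand 13 mm farther back than shut.
Start: joints at [1.103, 0.276, 1.505, -0, 1.361, -0.121], TCP at [0.195, 0.541, 0.242] pointing down, gripper open.
Joint ranges: [-2.89, 2.89], [-0.75, 2.08], [0.22, 2.7], [-1.18, 4.32], [0.11, 2.71], [-2.7, 2.7]. Speed limits (rad/s): [2.57, 2.57, 3.14, 3.14, 3.14, 3.14].

INTERFACE

Orientations are given as a unit quaternion [w, x, y, z].
In Python, from rig import manip, eyes, job gives the robot as it stands.
- The arm moves only by the tool drive_tool, never from a script. Its argument "rows" is a list of rows, each a list of 3 entries, a list of its own where there are three numbers: the turn, a rotation vector about the world's x, y, z in rad, then the shift along the world's x, y, z in cm, then the finger opening in cm, from 0 to 8.54. A call has 1 to 8 rows; each row shifts and turns the commanded pose from where the row before left it; what a row does not reach is not made up. A row lasts 1/8 s, in which the tool goes at most 62.5 mm and 10.7 degrees, less where a joint would pass 70% of its speed; a pose out of reach is approached as far as the arm can. A call is refused whole if a number of a shift passes 6.25 or a number of a turn 0.188, either way. A call with a gripper value outside its range is refused whole. The fingers move at their own pace and stop on an object; "force" is the grip in N (left out, the last holds). Time passes only in rows, so rows that do not move let the fingers close. It gives the time, the measured TCP pose, the force, the opening and the grip force at its end, in the units of the state.
- manip.get_state(): the state, without advancing time (a new reading comes with each control period).
- eyes.get_image(name): name is "scene" or "top" or "wrist"; returns the picture (420x560x3 uint8, red, green, blue); there is no depth.
- eyes.get_calibration(name): a dict with "camera_matrix" (3x3 intrinsics, pixels), "view" (4x4, takes a point from world to camera coordinates). Camera axes: x right, y up, looking along -z (the intrinsics and any distortion apply to the point x, -y, -z); pixel columns grow to the right and rows downward; lengths in m; the calibration is good to about 2 mm. The wrist camera is an equidistant fisheye: a pixel r from the principal point sees the ray r / f radians off the axis. A picture is of the moment at which its call begins: read the wrist's pose just before it. get_calibration takes no time and is no camera call; for the wrist camera it gives the pose at the moment of the call.
- job.sign_off(): hands the job in; it is judged then, once.
The state is a dict: "clock": time; "qpos": joint angles; "qd": joint speeds; "effort": joint torques, N m; "position": TCP position; "ee_rot": TCP orientation; "contact_force": force on the tool from outside, world axes, zero at the start; "moment": the same for the moment, N m; "width": finger opening in m; "gripper_force": force on a finger pad.
Only numpy, scipy, OpenCV 4.12 (cv2) and the standard library are available. Lean on these libraries where they do the work, as an engineer would, in place of code of your own. Each camera call takes 0.05 s, during which the arm holds its last target. There are 200 camera calls.

TASK

The label roll of the parcel check-out station has just been changed and the next parcels are tall. Push the label-roll door shut until it seats on its catch, then squeeze the orange release button on the neck of the camera mast and pull the mast up, past its first stop, to the second stop at the top of its travel. Finish while still holding the mast up there, so that I can clamp its collar; do not disturb the parcels, tape roll and hand scanner standing around.

Things in the scene. Friction and masses are not known exactly. Their poses are not given: they have to be found in the camera images.
- station: Fixed parcel check-out station: white housing 220 (x) x 150 (y) x 150 mm high, dark top cover. Origin: centre of its underside, on the bench; z up. Its -y side carries the label-roll door, its +y side faces the flat black scan mat under the camera, +x is the far end (label exit). The mast rises from the top cover at x = +75, y = +25 mm.
- roll_door (a joint): Label-roll door, rad: 0 = shut and seated, grows as it opens (starts 0.6 to 1.15, stop at 1.5). Grey panel 154 mm wide, 8 mm thick, 8 to 142 mm above the bench. It turns freely until, 0.07 rad from shut, its nib meets a sprung roller: push it over with about 8 N (100 mm from the hinge); from 0.03 rad the roller draws it to 0 and keeps it there.
- roll_door_hinge (a point): Point on the door's vertical hinge axis, in the middle of the panel's thickness, 75 mm above the bench; station frame x = -103, y = -79 mm. Shut, the door lies flat outside the housing's -y side, free edge towards the station's +x; it opens by swinging the free edge out to the station's -y.
- roll_door_push (a point): Point on the door's outer face to push on, 100 mm from the hinge, 75 mm above the bench, moving with the door. Its axes: +x from the hinge to the free edge, -y straight out of the outer face, z up. A dark pull strip stands 11 mm out of that face along the last 6 mm at the free edge.
- scan_head: Moving head on the mast: dark neck block 40 (x) x 34 (y) x 44 mm high, white arm and camera box reaching to +y as far as 191 mm, nowhere higher than 46 mm. Origin: mast axis, underside of the neck, 180 mm above the bench when down; axes parallel to the station's. Below it a fixed collar, 38 mm across, 30 mm high. Head, button and tube weigh 0.35 to 0.55 kg.
- neck_grip (a point): Where to pinch the neck from above, fingers closing along the station's x: half way between the fully pressed button's face and the opposite neck face, 24 mm above the neck's underside, 20 mm below its top, 204 mm above the bench when down. Axes parallel to the station's. Beside it along x all is free down to the top cover, 54 mm below this point.
- release_button (a joint): Orange spring button, 22 wide x 26 mm high, on the neck's +x face, level with neck_grip. Metres pressed: 0 = out, 0.006 = fully in (4 N starts it, 8 N bottoms it). Neck and button together measure 47 mm along x, 41 mm pressed; squeezing both between the fingers presses it. More than 0.0045 in, the mast is unlocked; keep it in while pulling.
- mast_lift (a joint): Lift of the mast, m, straight up: 0 = down and locked (start), 0.050 = first stop (a lock hole, felt only if the button comes out there), 0.100 = second stop, the solid end of the travel. Takes 5 to 8 N to pull. The second stop has no lock hole and the collar is slack: let go, the mast sinks back to the first stop.
- carton: Brown carton parcel 130 x 100 x 95 mm high under the camera on the scan mat; origin: centre of its underside.
- small_box: White parcel 100 x 75 x 50 mm high; origin: centre of its underside.
- tape_roll: Roll of brown packing tape lying flat, 100 mm across, 48 mm high; origin: centre of its underside.
- scan_gun: Dark and grey hand-held scanner lying on its side, about 62 x 178 x 44 mm high; origin: underside, near its middle.
Not all that is in view belongs to the job. What is meant by the carton is not purple, and is the smaller of those in its own colour.

How it is judged:
By the outcome, as a careful person would: the job done as asked, in the order asked, and still so for the second after the job is handed in, while the arm keeps its last pose, push and grip.
It also fails if it takes over 54 s, if anything falls off the work surface, if the arm or the gripper's body presses on something with over 40 N, if the wrist force passes 120 N, or if a joint passes its speed limit or range.

## Working session

There is one attempt and no reset: what is moved stays moved. The work goes in short steps, Python scripts to look and compute and a tool call to move; the robot and the scene stay as the last step left them, time stands still between calls to the robot, and variables do not carry over. Pictures are saved under pics/ and viewed, at most 10 in all, crops included, and the job is handed in when it is done.

Besides the shell and the picture viewer there is one more tool, called after "Request:" as name([rows], argument=value, ...), one row to a line, values as JSON. drive_tool: Moves the arm, as the interface text tells. Its arguments: {"type":"object","properties":{"rows":{"type":"array"},"force":{"type":"number"}},"required":["rows"]}

```bash
mkdir -p pics; ls; cat > h.py <<'E'
import numpy as np, cv2
from rig import manip, eyes, job
def snap(n,f):
    im=eyes.get_image(n); cv2.imwrite('pics/'+f,im[:,:,::-1]); return im
def ray(n,u,v):
    c=eyes.get_calibration(n); K=np.array(c['camera_matrix']); V=np.array(c['view'])
    d=np.linalg.inv(K)@[u,v,1]; d=np.array([d[0],-d[1],-d[2]]); R=V[:3,:3]
    return -R.T@V[:3,3], R.T@d
def onz(n,u,v,z):
    o,d=ray(n,u,v); return o+d*(z-o[2])/d[2]
def proj(n,p):
    c=eyes.get_calibration(n); K=np.array(c['camera_matrix']); V=np.array(c['view'])
    q=V[:3,:3]@p+V[:3,3]; q=K@[q[0],-q[1],-q[2]]; return q[:2]/q[2]
E
python3 - <<'E'
from h import *
snap('scene','s0.png');snap('top','t0.png')
for n in('scene','top'):
    c=eyes.get_calibration(n);print(c); 
print(manip.get_state())
E
```

```text
pics
{'camera_matrix': array([[469.68767184,   0.        , 278.0493603 ],
       [  0.        , 469.68767184, 201.51229028],
       [  0.        ,   0.        ,   1.        ]]), 'view': array([[-4.80998772e-03, -9.99986815e-01, -1.79849804e-03,
         1.33194654e-03],
       [ 9.36678370e-01, -5.13522900e-03,  3.50153196e-01,
        -5.37878479e-01],
       [-3.50157815e-01, -3.81640586e-07,  9.36690720e-01,
        -1.15141661e+00],
       [ 0.00000000e+00,  0.00000000e+00,  0.00000000e+00,
         1.00000000e+00]])}
{'camera_matrix': array([[441.27181961,   0.        , 285.07903282],
       [  0.        , 441.27181961, 206.31308456],
       [  0.        ,   0.        ,   1.        ]]), 'view': array([[ 0.02542864, -0.99936458,  0.02497658, -0.02015258],
       [ 0.98772839,  0.02896819,  0.15347139, -0.5317489 ],
       [-0.1540974 ,  0.0207675 ,  0.98783739, -1.30883626],
       [ 0.        ,  0.        ,  0.        ,  1.        ]])}
{'clock': 0.1, 'qpos': array([ 1.10300503e+00,  2.76514429e-01,  1.50600098e+00,  2.03165683e-05,
        1.36074903e+00, -1.21004998e-01]), 'qd': array([ 0.00076277, -0.00227982, -0.00278983, -0.0010862 , -0.00120072,
        0.00091274]), 'effort': array([ 8.60576547e-04, -4.17697477e+01, -2.46405745e+01, -3.33842800e-04,
        5.71159646e-03,  1.75992886e-05]), 'position': array([0.19521806, 0.54034925, 0.24153832]), 'ee_rot': array([-2.52051672e-04,  1.72527639e-01,  9.85004322e-01, -7.97047340e-04]), 'contact_force': array([-0.40886699, -0.39417401, -0.23656695]), 'moment': array([0.02494426, 0.02695581, 0.00106028]), 'gripper_force': 0.0, 'width': 0.08530304960243489}
```

View pics/s0.png

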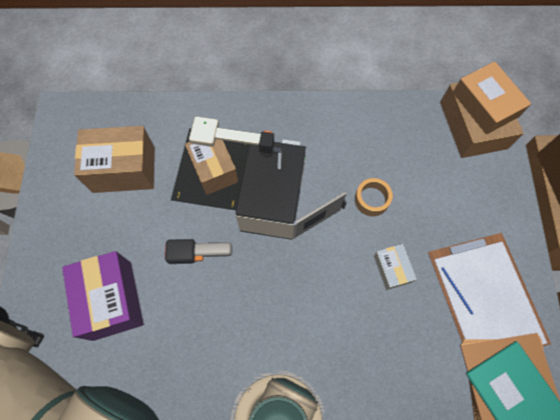

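View pics/t0.png

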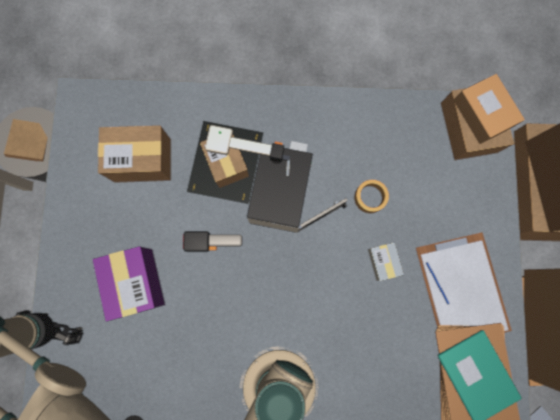

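The top view shows the station cover at about (260,145)-(312,152)-(300,228)-(249,218), the neck with its orange button at (277,151), and the door from (300,228) to (345,203). I'll zoom in to get exact corners.

```bash
python3 - <<'E'
from h import *
t=cv2.imread('pics/t0.png')[125:245,240:360]; s=cv2.imread('pics/s0.png')[120:250,225:355]
a=cv2.resize(t,(400,400),interpolation=cv2.INTER_CUBIC);b=cv2.resize(s,(400,400),interpolation=cv2.INTER_CUBIC)
x=np.hstack([a,b]); x=np.clip(x.astype(float)*1.8,0,255).astype(np.uint8)
cv2.imwrite('pics/z.png',x)
E
```

```text
(no output)
```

View pics/z.png

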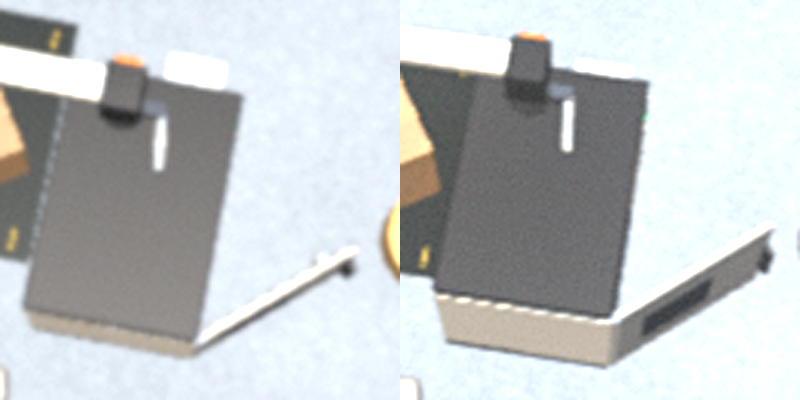

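Both crops show the cover corners clearly (top crop (25,308), (197,340), (243,93); scene crop (37,290), (213,316), (248,80)). The door tip is at (357,250) and (372,228).

```bash
python3 - <<'E'
from h import *
def T(x,y): return 240+(x+.5)*.3-.5,125+(y+.5)*.3-.5
def S(x,y): return 225+(x+.5)*.325-.5,120+(y+.5)*.325-.5
L=np.array([[-110,75],[-110,-75],[110,-75]])/1000
res=[]
for n,f,pts,door in(('top',T,[(25,308),(197,340),(243,93)],(357,250)),('scene',S,[(37,290),(213,316),(248,80)],(372,228))):
    P=np.array([onz(n,*f(*p),.150)[:2] for p in pts]); print(n,P,np.linalg.norm(P[0]-P[1]),np.linalg.norm(P[1]-P[2]))
    A=P-P.mean(0);B=L-L.mean(0)
    th=np.arctan2((B[:,0]*A[:,1]-B[:,1]*A[:,0]).sum(),(B*A).sum())
    R=np.array([[np.cos(th),-np.sin(th)],[np.sin(th),np.cos(th)]]);c=P.mean(0)-R@L.mean(0)
    d=onz(n,*f(*door),.142)[:2]; h=c+R@[-.103,-.079]
    e=R.T@(d-h); print('th',th,'c',c,'door tip',d,'ang',-np.arctan2(e[1],e[0]),np.linalg.norm(e),'hinge',h,'neck',c+R@[.075,.025])
    res.append((*c,th))
    print('neck top px', proj(n,np.r_[c+R@[.075,.025],.224]))
E
```

```text
top [[ 0.48169286  0.10186905]
 [ 0.45881156 -0.04294268]
 [ 0.67351075 -0.07814729]] 0.146608292262458 0.21756632949906574
th -0.1579695020294637 c [0.57814801 0.01251359] door tip [ 0.54071988 -0.17844781] ang 0.8768133584145059 0.15021587486945803 hinge [ 0.46400274 -0.04929949] neck [0.656147   0.02540381]
neck top px [276.44015054 150.0615866 ]
scene [[ 0.4854454   0.10272113]
 [ 0.46236082 -0.04071022]
 [ 0.6761462  -0.07447962]] 0.1452771492042933 0.2164360500595919
th -0.15394244806320506 c [0.58138391 0.01492583] door tip [ 0.54147635 -0.17517001] ang 0.8921475707497719 0.1476925012975274 hinge [ 0.46748849 -0.04734641] neck [0.65933036 0.02813005]
neck top px [265.88242318 138.2211319 ]
```

Request:
drive_tool([
  [[0,0,-0.172],[2.2,-5.6,0],0],
  [[0,0,-0.172],[2.2,-5.6,0],0],
  [[0,0,-0.172],[2.2,-5.6,0],0],
  [[0,0,-0.172],[2.2,-5.6,0],0],
  [[0,0,-0.172],[2.2,-5.6,0],0],
  [[0,0,-0.172],[2.2,-5.6,0],0],
  [[0,0,-0.172],[2.2,-5.6,0],0],
  [[0,0,-0.172],[2.2,-5.6,0],0],
], force=30)

```text
clock: 1.1
position: [0.3716, 0.091, 0.2423]
ee_rot: [0.0, 0.761, 0.649, 0.0]
contact_force: [1.2, 0.3, -0.1]
width: 0.0002
gripper_force: 0.0
```

Request:
drive_tool([
  [[0,0,0],[1.9,-4.75,0],0],
  [[0,0,0],[1.9,-4.75,0],0],
  [[0,0,0],[1.9,-4.75,0],0],
  [[0,0,0],[1.9,-4.75,0],0],
  [[0,0,0],[1.9,-4.75,0],0],
  [[0,0,0],[0,0,0],0],
])

```text
clock: 1.85
position: [0.4676, -0.1479, 0.2416]
ee_rot: [0.0, 0.76, 0.65, -0.0]
contact_force: [-0.0, -0.2, -0.2]
width: -0.0
gripper_force: 0.0
```

Request:
drive_tool([
  [[0,0,0],[0,0,-5.8],0],
  [[0,0,0],[0,0,-5.8],0],
  [[0,0,0],[1.15,0.7,0],0],
  [[0,0,0],[1.15,0.7,0],0],
  [[0,0,0],[1.3,0.45,0],0],
  [[0,0,0],[1.3,0.45,0],0],
  [[0,0,0],[1.3,0.9,0],0],
  [[0,0,0],[1.3,0.9,0],0],
])

```text
clock: 2.85
position: [0.5424, -0.1032, 0.1266]
ee_rot: [0.0, 0.759, 0.651, 0.0]
contact_force: [-2.5, 0.2, 0.8]
width: -0.0001
gripper_force: 0.6
```

Request:
drive_tool([
  [[0,0,0],[0.7,0.9,0],0],
  [[0,0,0],[0.7,0.9,0],0],
  [[0,0,0],[0,0,0],0],
])

```text
clock: 3.22
position: [0.556, -0.085, 0.1263]
ee_rot: [0.0, 0.758, 0.652, 0.0]
contact_force: [0.2, -0.5, 0.7]
width: -0.0
gripper_force: 0.0
```

Request:
drive_tool([
  [[0,0,0],[0.1,0.6,0],0],
  [[0,0,0],[0.05,0.3,0],0],
  [[0,0,0],[0,0,0],0],
])

```text
clock: 3.6
position: [0.5571, -0.0773, 0.1265]
ee_rot: [0.001, 0.759, 0.651, -0.0]
contact_force: [-0.2, -3.4, -0.6]
width: 0.0001
gripper_force: 1.8
```

Request:
drive_tool([
  [[0,0,0],[0.05,0.3,0],0],
  [[0,0,0],[0.05,0.3,0],0],
  [[0,0,0],[0,0,0],0],
])

```text
clock: 3.98
position: [0.5572, -0.077, 0.1266]
ee_rot: [0.004, 0.758, 0.652, -0.004]
contact_force: [-3.0, -17.7, -0.4]
width: -0.0002
gripper_force: 9.5
```

Request:
drive_tool([
  [[0,0,0],[-0.4,-2.6,0],0],
  [[0,0,0],[0,0,5.8],0],
  [[0,0,0],[0,0,5.8],0],
  [[0,0,0],[0,0,5.8],4],
  [[0,0,0],[3.5,4.3,0],8.5],
  [[0,0,0],[3.5,4.3,0],8.5],
  [[0,0,0],[3.5,4.4,0],8.5],
  [[0,0,0],[0,0,0],8.5],
])

```text
clock: 4.97
position: [0.6604, 0.0374, 0.299]
ee_rot: [-0.001, 0.757, 0.653, 0.001]
contact_force: [-0.9, -1.0, 0.4]
width: 0.0849
gripper_force: 0.0
```

```bash
python3 - <<'E'
from h import *
print(manip.get_state()['position'],manip.get_state()['ee_rot']); c=eyes.get_calibration('wrist');print(c)
w=snap('wrist','w1.png'); s=snap('scene','s1.png')
b=cv2.resize(s[110:260,205:355,::-1],(420,420),interpolation=cv2.INTER_CUBIC)
b=np.clip(b*1.6,0,255).astype(np.uint8)
cv2.imwrite('pics/m1.png',cv2.resize(np.hstack([w[:,90:470,::-1],b]),(800,420)))
K=c['camera_matrix'];V=c['view']
def pw(p):
    q=V[:3,:3]@p+V[:3,3];q=np.array([q[0],-q[1],-q[2]]);t=np.arctan2(np.hypot(q[0],q[1]),q[2]);m=np.hypot(q[0],q[1])
    return K[0,2]+K[0,0]*t*q[0]/m,K[1,2]+K[1,1]*t*q[1]/m
th=-.156;R=np.array([[np.cos(th),-np.sin(th)],[np.sin(th),np.cos(th)]])
for l in([55,8],[95,8],[95,42],[55,42]): print(l,pw(np.r_[np.array([.58,.0135])+R@(np.array(l)/1000),.224]))
E
```

```text
[0.66041539 0.03742073 0.29903164] [-0.00146414  0.75726876  0.6531012   0.00083428]
{'camera_matrix': array([[325.1922621 ,   0.        , 278.27714866],
       [  0.        , 325.1922621 , 207.85053858],
       [  0.        ,   0.        ,   1.        ]]), 'view': array([[ 9.89067996e-01, -1.47460126e-01,  1.05825751e-04,
        -6.47961600e-01],
       [ 1.39453245e-01,  9.35129224e-01, -3.25708653e-01,
        -6.57178442e-02],
       [ 4.79300783e-02,  3.22162762e-01,  9.45470180e-01,
        -4.79055218e-01],
       [ 0.00000000e+00,  0.00000000e+00,  0.00000000e+00,
         1.00000000e+00]])}
[55, 8] (np.float64(248.97531808405824), np.float64(260.3832305995245))
[95, 8] (np.float64(304.2415761633444), np.float64(260.7985866816631))
[95, 42] (np.float64(306.1644942014128), np.float64(216.88543634782673))
[55, 42] (np.float64(247.65244838648422), np.float64(216.44491558869487))
```

View pics/m1.png

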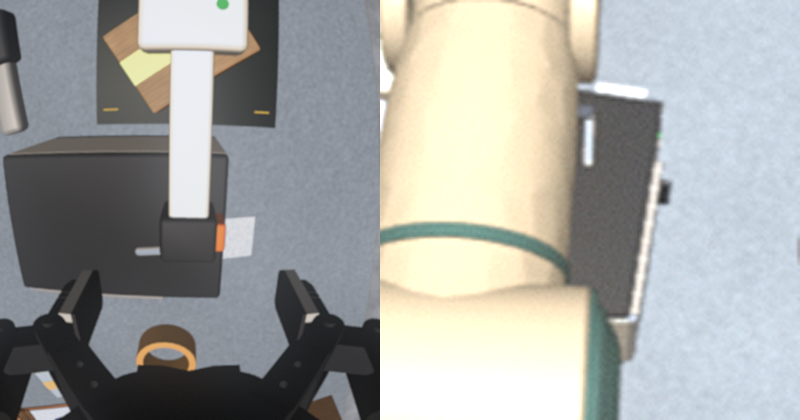

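The wrist view (left half, offset 90 px) shows the neck top at columns 252-307 and rows 218-262, about 2 px from my prediction, with the button facing right. The scene crop shows the door lying flush and shut. Next I descend on the neck.

Request:
drive_tool([
  [[0,0,0],[0,-1.15,0],8.5],
  [[0,0,0],[0,0,-3.5],8.5],
  [[0,0,0],[0,0,-3.5],8.5],
  [[0,0,0],[0,0,-2.4],8.5],
  [[0,0,0],[0,0,-1],8.5],
  [[0,0,0],[0,0,0],8.5],
])

```text
clock: 5.82
position: [0.6586, 0.0206, 0.1964]
ee_rot: [-0.0, 0.759, 0.651, -0.0]
contact_force: [-1.1, 0.4, 0.4]
width: 0.085
gripper_force: 0.0
```

Request:
drive_tool([
  [[0,0,0],[0.15,0.5,-0.1],8.5],
  [[0,0,0],[0,0,0],8.5],
])

```text
clock: 6.08
position: [0.6611, 0.0272, 0.1965]
ee_rot: [0.001, 0.759, 0.652, 0.001]
contact_force: [0.1, -0.0, 0.4]
width: 0.0849
gripper_force: 0.0
```

```bash
python3 - <<'E'
from h import *
snap('wrist','w2.png'); print(manip.get_state()['position'],manip.get_state()['contact_force'])
E
```

```text
[0.6609582  0.0270592  0.19628778] [-0.52526447  0.95928599  0.08216585]
```

View pics/w2.png

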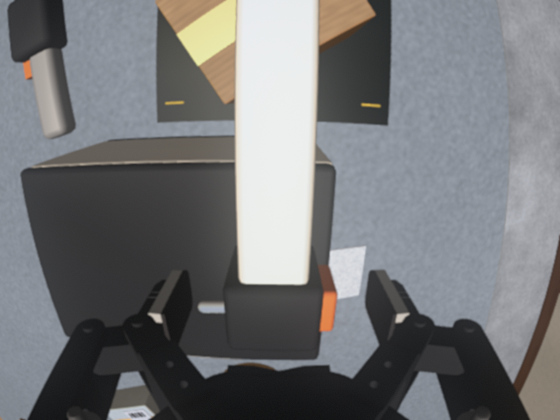

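The neck (columns 228-322) and the button (up to 333) sit between the open pads (188 and 367), level with the button. I'll squeeze now.

Request:
drive_tool([
  [[0,0,0],[0,0,0],3.5],
  [[0,0,0],[0,0,0],3.5],
  [[0,0,0],[0,0,0],3.5],
  [[0,0,0],[0,0,0],3.5],
  [[0,0,0],[0,0,0],3.5],
], force=45)

```text
clock: 6.75
position: [0.6591, 0.0271, 0.1965]
ee_rot: [-0.001, 0.759, 0.651, -0.001]
contact_force: [-4.3, 0.4, 6.0]
width: 0.0401
gripper_force: 47.9
```

Request:
drive_tool([
  [[0,0,0],[0,0,0.5],3.5],
  [[0,0,0],[0,0,1],3.5],
  [[0,0,0],[0,0,1],3.5],
  [[0,0,0],[0,0,1],3.5],
])

```text
clock: 7.25
position: [0.6591, 0.0271, 0.23]
ee_rot: [-0.001, 0.759, 0.651, -0.001]
contact_force: [-5.3, 2.1, -5.9]
width: 0.0403
gripper_force: 48.0
```

Request:
drive_tool([
  [[0,0,0],[0,0,1],3.5],
  [[0,0,0],[0,0,1.5],3.5],
  [[0,0,0],[0,0,1.5],3.5],
  [[0,0,0],[0,0,1.5],3.5],
  [[0,0,0],[0,0,0.6],3.5],
  [[0,0,0],[0,0,0],3.5],
])

```text
clock: 8.0
position: [0.6591, 0.0271, 0.2926]
ee_rot: [-0.001, 0.759, 0.651, -0.001]
contact_force: [-7.0, 2.1, -2.8]
width: 0.0402
gripper_force: 47.8
```

Request:
drive_tool([
  [[0,0,0],[0,0,0.2],3.5],
  [[0,0,0],[0,0,0.2],3.5],
  [[0,0,0],[0,0,0.2],3.5],
  [[0,0,0],[0,0,0],3.5],
])

```text
clock: 8.5
position: [0.6591, 0.0271, 0.2965]
ee_rot: [-0.002, 0.759, 0.651, -0.001]
contact_force: [-6.1, 2.6, -8.6]
width: 0.0403
gripper_force: 49.8
```

Request:
drive_tool([
  [[0,0,0],[0,0,0.2],3.5],
  [[0,0,0],[0,0,0],3.5],
  [[0,0,0],[0,0,0],3.5],
])

```text
clock: 8.88
position: [0.659, 0.0271, 0.2966]
ee_rot: [-0.002, 0.759, 0.651, -0.002]
contact_force: [-5.0, 0.6, -17.0]
width: 0.0403
gripper_force: 50.1
```

```bash
python3 - <<'E'
from h import *
t=snap('top','t3.png'); w=snap('wrist','w3.png')
cv2.imwrite('pics/m3.png',np.hstack([t[60:410,160:560,::-1],w[35:385,80:480,::-1]]))
s=manip.get_state();print(s['position'],s['contact_force'],s['width'],s['gripper_force'])
E
```

```text
[0.65903336 0.02711712 0.2965704 ] [ -5.09984077   2.68288453 -17.24725896] 0.040531901031301935 50.086650252342224
```

View pics/m3.png

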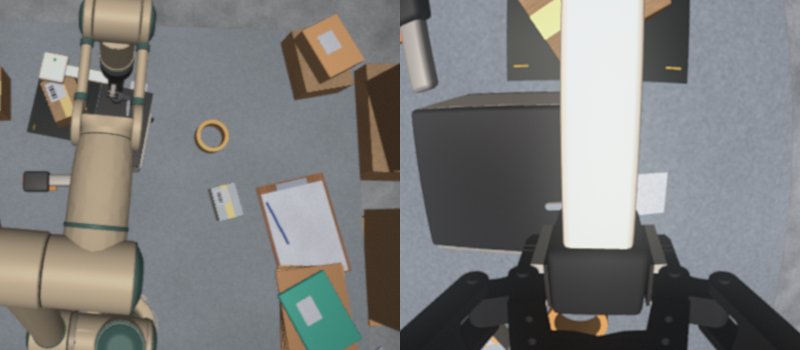

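The mast is held at the top between the pads: 100 mm of lift, and the pull rose to 17 N with no further movement. The tape roll, the white parcel and the scanner are where they were.

```bash
python3 -c "
from rig import job
print(job.sign_off())"
```

```text
the job is handed in; nothing more can be done
None
```

The label-roll door is shut on its catch, and the arm is holding the mast against its second stop (100 mm up, button pressed) for you to clamp the collar; the job was handed in after about 9 s of robot time.

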